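# Wedge the inspection camera into its tapered dovetail mount and close the safety catch

### The arm

A 7-joint arm with a two-finger parallel gripper is mounted at the origin on the work surface. World frame = base frame: x ahead of the robot, y to its left, z up, the work surface at z = 0. Lengths are in m, angles in rad, forces in N, time in s.
With the tool pointing down it reaches from about 0.4 to 0.875 m from the base axis. Payload 4.4 kg.
Tool frame: the origin (TCP) lies midway between the tips of the shut fingers; the grasp point (between the pads) lies 19 mm behind it; z points along the fingers, y is the line along which they close (so a half turn about z gives the same grasp; the last joint's range is limited). The gripper opens to 85 mm and grips with 20 to 120 N. Pads are 22 mm wide; open, the fingers measure 114 mm over their backs; the gripper's body (76 mm by 85 mm) begins 54 mm behind the grasp point. The pads swing forward as they close: fully open they stand 13 mm farther back than shut.
Start: joints at [-1.393, 0.628, 0.038, 1.517, -0.027, 0.996, -0.02], TCP at [0.157, 0.631, 0.231] pointing down, gripper open.
Joint ranges: [-3.06, 3.06], [-0.37, 2.12], [-1.25, 1.32], [0.18, 2.47], [-1.1, 4.24], [0.23, 1.98], [-2.94, 2.94]. Speed limits (rad/s): [2.57, 2.57, 3.14, 3.14, 3.14, 3.14, 3.14].

### API

Orientations are given as a unit quaternion [x, y, z, w].
In Python, from bench import robot, imaging gives the robot as it stands.
- The arm moves only by the tool apply_moves, never from a script. Its argument "targets" is one flat list of numbers, 6 for each row, row after row: the shift along the tool's x, y, z each as a share of 0.25 m, from -1 to 1, then the turn, a rotation vector about the tool's x, y, z each as a share of 45 degrees, from -1 to 1. In form: [x, y, z, ax, ay, az, x, y, z, ax, ay, az, ...]. A call has 1 to 8 rows; each row is the pose to reach, as a shift and turn from the pose commanded when the call began, along the tool's axes at that moment; what a row does not reach only later rows make up. A row lasts 1/12 s, in which the tool goes at most 41.7 mm and 7.16 degrees, less where a joint would pass 70% of its speed; a pose out of reach is approached as far as the arm can. A call with a number of a shift or a turn outside -1 to 1 is refused whole. A call with a gripper value outside its range is refused whole. "gripper" is the closure, from -1 (fully open) to 1 (shut), set as the call begins (left out, the last holds). The fingers move at their own pace and stop on an object; "squeeze" is the grip in N (left out, the last holds). Time passes only in rows, so rows that repeat a pose let the fingers close. It gives the time, the measured TCP pose, the force, the opening and the grip force at its end, in the units of the state.
- robot.read_state(): the state, without advancing time (a new reading comes with each control period).
- imaging.get_image(name): name is "side" or "top"; returns the picture (420x560x3 uint8, red, green, blue); there is no depth.
- imaging.calibration(name): a dict with "K" (3x3 intrinsics, pixels), "eye" and "orientation" of the camera in the world. Camera axes: x right, y down, z forward; pixel columns grow to the right and rows downward; lengths in m; the calibration is good to about 2 mm. A picture is of the moment at which its call begins. calibration takes no time and is no camera call.
- robot.job_done(): hands the job in; it is judged then, once.
Trained networks look in the newest picture that a camera, given by its name, has taken for a name from the list of things; names that differ only in an ending like _2 or _b are one class to them, and where a whole thing is asked for, a point or a joint stands for the part that bears it (a point fixed in the world has none). Each returns a list of dicts, best first, with "conf" (0 to 1); they miss things now and then, are a little off and sometimes report something else, mostly with a low value. They report only what shows in the picture. A call takes as long as a camera call. They do not tell look-alikes from the thing itself.
- imaging.outline_of(camera, label): "region" (420x560 bool, what is visible of it) and "box" ([left, top, right, bottom] in pixels, round what is visible of it).
The state is a dict: "t": time; "joint_positions": joint angles; "qd": joint speeds; "joint_torque": joint torques, N m; "position": TCP position; "orientation": TCP orientation; "contact_force": force on the tool from outside, world axes, zero at the start; "moment": the same for the moment, N m; "grip_width": finger opening in m; "grasp_force": force on a finger pad.
Only numpy, scipy, OpenCV 4.12 (cv2) and the standard library are available. Lean on these libraries where they do the work, as an engineer would, in place of code of your own. Each camera call takes 0.05 s, during which the arm holds its last target. There are 200 camera calls.

### The job

Put the inspection camera on its mount: slide its tapered foot, lens first, into the mouth of the dovetail way until it binds, let go so that it settles in line, and seat it with a firm push of about 15 N on its back, without ramming it, so that it stays wedged tight. Then swing the safety catch all the way shut across the mouth behind the foot, and leave the other things on the bench where they are.

Things in the scene. Friction and masses are not known exactly. Their poses are not given: they have to be found in the camera images.
- camera_center (a point): Inspection camera: a grey box 44 long (x), 29 wide (y), 29 high; its black lens, 31 in diameter, reaches 36 ahead of the box (+x). It stands on an aluminium riser (20 wide, 14 high) and a tapered dovetail foot. This point is the box's centre, 40.5 above the foot's underside; x points out of the lens, z up. About 0.28 kg. Starts standing on the table.
- camera_foot (a point): Middle of the camera's bare aluminium dovetail foot, on its underside, straight below camera_center, same axes. The foot is 60 long (30 either side), 12 high; at its underside 40 wide under the lens and 48.4 at the back; its flanks lean in 30 degrees from upright (6.9 narrower per side at the top).
- way (a point): Point on the bed (52 above the table) on the mid-line of the tapered dovetail way, where the foot's middle stands when it goes tight with the gib in mid setting. x runs from the mouth to the narrow end (slide this way), z up. On a dark bed, a steel jaw at -y, a brass gib at +y, both 12 high, closing in 4 degrees each like the foot, overhanging its flanks. They end 51 beyond this point.
- way_mouth (a point): Middle of the way's wide mouth at bed height, where the jaws begin, 53 before way, same axes; the opening is about 6 wider on each side than the foot's nose (gib in mid setting). The bare bed before it is 78 long and 112 wide: room to set the foot down. At the far end of the profile, 170 beyond way, stands a grey unit with a display.
- mount: The fixed mount (profile 80 wide, 40 high); origin on the table 15 before way, same axes. Its gib is clamped up to 2.2 in or out, unseen, so the foot goes tight anywhere from 16 before to 16 beyond way: feel for it. Past that it yields under 0.1 per newton. A part wedged askew in a stiff grip springs loose when let go. 10 to 20 N on its back seats it; over 25 N is ramming.
- catch (a joint): Swing of the safety catch about its upright pivot, rad: 0 is shut (against its stop, lying straight across the mouth 56 to 68 before way's point), growing as it opens; it starts about 1.7 to 2.2 open, beside and before the bed. Slight friction: it stays where it is left.
- catch_knob (a point): Centre of the black upright knob at the free end of the catch's steel arm: 16 in diameter, 29 high, this point 3 above its mid-height and 26 above the bed, 95 from the pivot's axis. The arm below it is 12 wide, its top 9 above the bed.
- catch_pivot (a point): Centre of the catch's pivot at bed height, with the same axes as way. Seen from here the knob stands, in this frame, at x = -95 sin(q), y = 95 cos(q) with q the catch's joint value.
- spare_lens: Bystander: spare black lens standing on end, 31 in diameter, 42 high; origin at the centre of its underside.
- driver: Bystander: screwdriver lying flat, 170 long; origin under it, x along it.
- tape_roll: Bystander: roll of clear tape lying flat, 90 in diameter, 24 high; origin under its centre.
- caliper: Bystander: digital caliper lying flat, about 235 long; origin under its slide, 88 from the jaw end, x along the beam.
- multimeter: Bystander: handheld multimeter, 165 by 82 by 36; origin under its centre, x along it.
- wipes_jar: Bystander: jar 70 in diameter, 110 high; origin under its centre.
- pen_cup: Bystander: empty pen cup 72 in diameter, 100 high; origin under its centre.
Things that resemble listed ones, but are neither listed nor needed, are in the scene too. Leave any pink or yellow look-alike of the part that bears camera_center alone.

How it is judged:
By the outcome, as a careful person would: the job done as asked, in the order asked, and still so for the second after the job is handed in, with the robot touching nothing.
It also fails if it takes over 72 s, if anything falls off the work surface, if the arm or the gripper's body presses on something with over 40 N, if the wrist force passes 120 N, or if a joint passes its speed limit or range.

## Working session

There is one attempt and no reset: what is moved stays moved. The work goes in short steps, Python scripts to look and compute and a tool call to move; the robot and the scene stay as the last step left them, time stands still between calls to the robot, and variables do not carry over. Pictures are saved under pics/ and viewed, at most 10 in all, crops included, and the job is handed in when it is done.

Besides the shell and the picture viewer there is one more tool, called after ">>>" as name(argument=value, ...) on one line, values as JSON. apply_moves: Moves the arm, as the interface text tells. Shift numbers are shares of 0.25 m and turn numbers shares of 45 degrees, none past 1 either way. Its arguments: {"type":"object","properties":{"targets":{"type":"array","items":{"type":"number"}},"gripper":{"type":"number"},"squeeze":{"type":"number"}},"required":["targets"]}

```bash
mkdir -p pics; ls; python3 - <<'E'
from bench import robot, imaging
import cv2, numpy as np
s=robot.read_state(); print({k:np.round(v,3).tolist() for k,v in s.items()})
ims=[]
for n in ("side","top"):
    im=imaging.get_image(n); cv2.imwrite(f"pics/{n}0.png",im[:,:,::-1])
    c=imaging.calibration(n); print(n,c)
    for l in ("camera_center","catch","mount"):
        for d in imaging.outline_of(n,l)[:3]: print(n,l,round(d['conf'],2),d['box'])
E
```

```text
pics
{'t': 0.0, 'joint_positions': [-1.393, 0.629, 0.038, 1.518, -0.027, 0.996, -0.02], 'qd': [-0.002, 0.002, -0.0, 0.001, -0.001, -0.0, 0.001], 'joint_torque': [-0.0, -56.34, 1.226, -19.345, 0.011, 0.01, 0.0], 'position': [0.157, 0.63, 0.23], 'orientation': [0.122, 0.993, -0.001, -0.0], 'contact_force': [1.06, -0.215, -0.146], 'moment': [0.003, -0.035, -0.034], 'grasp_force': 0.0, 'grip_width': 0.086}
side {'K': array([[383.41537488,   0.        , 280.12486838],
       [  0.        , 383.41537488, 212.23209815],
       [  0.        ,   0.        ,   1.        ]]), 'eye': array([ 0.52657915, -0.84081171,  0.79107959]), 'orientation': array([ 0.9060186 ,  0.01329308,  0.00515831, -0.42299761])}
side camera_center 0.78 [282.6, 248.4, 312.4, 276.1]
side camera_center 0.66 [240.7, 266.1, 267.6, 308.5]
side mount 0.79 [260.5, 133.4, 311.7, 242.1]
top {'K': array([[391.4615246 ,   0.        , 274.40388819],
       [  0.        , 391.4615246 , 214.42645843],
       [  0.        ,   0.        ,   1.        ]]), 'eye': array([0.3521551 , 0.00408451, 1.08058635]), 'orientation': array([-0.69659978,  0.71090141, -0.05879638,  0.07688247])}
top camera_center 0.89 [319.3, 192.2, 336.7, 225.2]
top camera_center 0.8 [404.5, 272.3, 437.8, 308.1]
top camera_center 0.79 [347.9, 238.5, 384.6, 262.8]
top catch 0.48 [257.4, 197.6, 296.0, 208.0]
top mount 0.98 [147.0, 183.8, 300.2, 244.2]
```

View pics/top0.png

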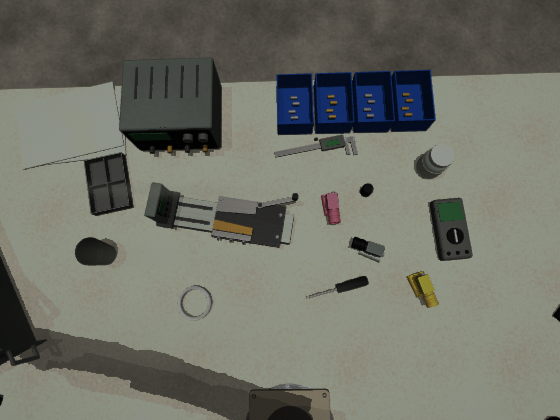

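View pics/side0.png

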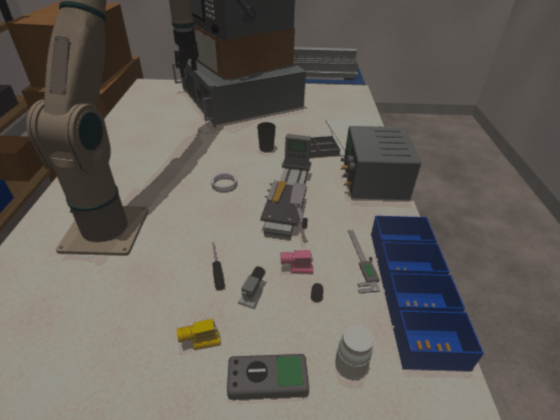

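The top picture shows the mount with its display unit at left (160,203), its mouth at right (290,230), and the catch knob at (295,197). The grey camera is at (367,248), and the pink and yellow decoys are at (331,208) and (423,290).

```bash
cat > h.py <<'E'
import numpy as np, cv2
from bench import robot, imaging
from scipy.spatial.transform import Rotation as R
def ray(n,uv):
    c=imaging.calibration(n); d=np.linalg.inv(c['K'])@[uv[0],uv[1],1]
    return c['eye'],R.from_quat(c['orientation']).as_matrix()@d
def at(n,uv,z):
    e,d=ray(n,uv); return e+d*(z-e[2])/d[2]
def proj(n,p):
    c=imaging.calibration(n); q=(np.atleast_2d(p)-c['eye'])@R.from_quat(c['orientation']).as_matrix()
    q=q@c['K'].T; return q[:,:2]/q[:,2:]
E
python3 - <<'E'
from h import *
a=cv2.imread('pics/top0.png'); b=cv2.imread('pics/side0.png')
t1=cv2.resize(a[175:265,140:310],None,fx=4.6,fy=4.6,interpolation=cv2.INTER_CUBIC)[:,:780]
t2=cv2.resize(a[230:268,340:392],None,fx=4.6,fy=4.6,interpolation=cv2.INTER_CUBIC)
s1=cv2.resize(b[260:312,225:285],None,fx=3.5,fy=3.5,interpolation=cv2.INTER_CUBIC)
s2=cv2.resize(b[185:240,255:320],None,fx=3.5,fy=3.5,interpolation=cv2.INTER_CUBIC)
W=np.zeros((600,780,3),np.uint8); W[:t1.shape[0]]=t1[:, :780]; 
x=0
for i in(t2,s1,s2):
    h=min(i.shape[0],600-t1.shape[0]); W[t1.shape[0]:t1.shape[0]+h,x:x+i.shape[1]]=i[:h]; x+=i.shape[1]+5
cv2.imwrite('pics/crop0.png',W)
print('cam',at('top',(367,248),.04),'mount ends',at('top',(160,203),.1),at('top',(285,226),.052),'knob',at('top',(295,197),.08), 'side', at('side',(253,288),.04))
E
```

```text
cam [ 0.4587709  -0.21454224  0.04      ] mount ends [0.58019236 0.32323084 0.1       ] [0.5205934  0.00109528 0.052     ] knob [ 0.59247332 -0.02680455  0.08      ] side [ 0.46328642 -0.23767103  0.04      ]
```

View pics/crop0.png

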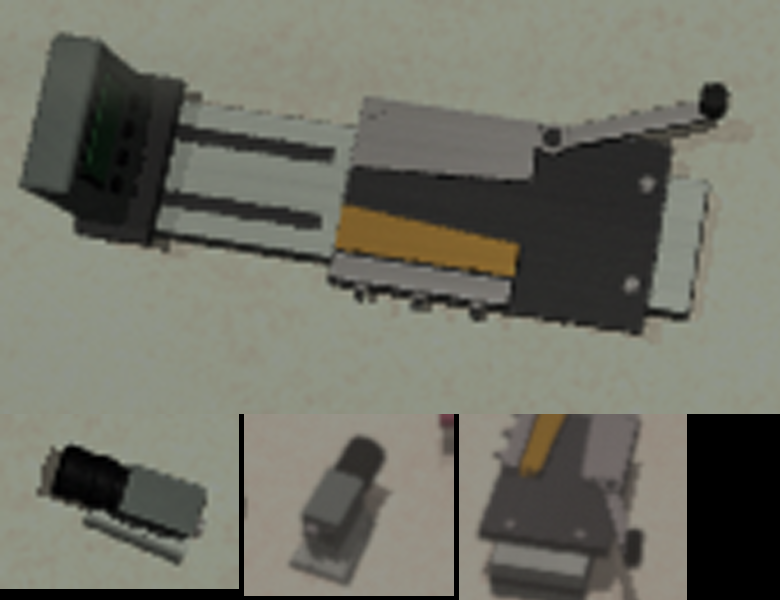

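```bash
cat >> h.py <<'E'
from scipy.optimize import least_squares
def fit(obs,x0,z):
    # obs: (cam, uv, local xyz)
    def P(p,l):
        c,s=np.cos(p[2]),np.sin(p[2]); return np.array([p[0]+c*l[0]-s*l[1],p[1]+s*l[0]+c*l[1],z+l[2]])
    f=lambda p:np.concatenate([proj(n,P(p,np.array(l)/1e3))[0]-uv for n,uv,l in obs])
    r=least_squares(f,x0,loss='soft_l1',x_scale=[.01,.01,.05]); return r.x,f(r.x).reshape(-1,2)
E
python3 - <<'E'
from h import *
T1=lambda x,y:(140+(x+.5)/4.6-.5,175+(y+.5)/4.6-.5)
T2=lambda x,y:(340+(x+.5)/4.6-.5,230+(y-414+.5)/4.6-.5)
S1=lambda x,y:(225+(x-244+.5)/3.5-.5,260+(y-414+.5)/3.5-.5)
S2=lambda x,y:(255+(x-459+.5)/3.5-.5,185+(y-414+.5)/3.5-.5)
w=[('top',T1(672,148),(-131,-56,0)),('top',T1(642,332),(-131,56,0)),('top',T1(533,180),(-53,-19,12)),('top',T1(347,168),(51,-11.6,12)),
('top',T1(519,243),(-53,19,12)),('top',T1(343,206),(51,11.6,12)),('side',S2(480,538),(-131,56,0)),('side',S2(604,550),(-131,-56,0))]
p,r=fit(w,[.54,.12,1.5],.052); print('way',p.round(4),np.degrees(p[2])); print(r.round(1).tolist())
c=[('top',T2(134,465),(22,-14.5,55)),('top',T2(206,490),(-22,-14.5,55)),('top',T2(190,535),(-22,14.5,55)),('top',T2(118,510),(22,14.5,55)),
('top',T2(85,518),(30,20,0)),('top',T2(183,560),(-30,24.2,0)),('side',S1(290,566),(-30,24.2,0)),('side',S1(345,582),(-30,-24.2,0))]
q,r=fit(c,[.46,-.22,1.3],0); print('cam',q.round(4),np.degrees(q[2])); print(r.round(1).tolist())
k=at('top',T1(713,98),.078); pv=at('top',T1(552,138),.065)
M=np.array([[np.cos(p[2]),np.sin(p[2])],[-np.sin(p[2]),np.cos(p[2])]])
print('knob way frame',M@(k[:2]-p[:2]),'pivot',M@(pv[:2]-p[:2]),k,pv)
s=robot.read_state(); print(R.from_quat(s['orientation']).as_matrix().round(3))
E
```

```text
way [0.5431 0.1358 1.3933] 79.82807067860398
[[0.4, -0.8], [0.4, 0.2], [-0.6, 0.3], [0.9, -0.3], [-0.0, 0.6], [0.1, -0.1], [-0.8, -3.0], [1.2, -0.9]]
cam [ 0.4569 -0.2323  1.2104] 69.35045240011425
[[-0.2, -0.7], [0.4, -0.6], [0.7, 0.1], [0.0, -0.1], [-0.2, 1.1], [-0.9, 0.8], [-0.6, -0.8], [1.3, 0.8]]
knob way frame [-0.1498615  -0.08051497] pivot [-0.06133905 -0.04599599] [ 0.59591554 -0.02591981  0.078     ] [0.57757242 0.0673074  0.065     ]
[[-0.97   0.241 -0.   ]
 [ 0.241  0.97  -0.   ]
 [ 0.    -0.    -1.   ]]
```

>>> apply_moves(targets=[-0.89, -0.4, -0.08, 0, 0, 1, -0.89, -0.4, -0.08, 0, 0, 1, -0.89, -0.4, -0.08, 0, 0, 1, -0.89, -0.4, -0.08, 0, 0, 1, -0.89, -0.4, -0.08, 0, 0, 1, -0.89, -0.4, -0.08, 0, 0, 1, -0.89, -0.4, -0.08, 0, 0, 1], gripper=-1)

```text
t: 0.98
position: [0.3577, 0.473, 0.2527]
orientation: [0.5, 0.866, 0.0, 0.004]
contact_force: [0.8, 0.7, 0.4]
grip_width: 0.0855
grasp_force: 0.0
```

```bash
cat >> h.py <<'E'
WAY=np.array([.5431,.1358]); WY=79.83
def d(x,y,z,yaw):
    """shares to go from measured pose to world TCP x,y,z with tool x at yaw deg, pointing down"""
    s=robot.read_state(); Rc=R.from_quat(s['orientation']); t=np.radians(yaw)
    X=np.array([np.cos(t),np.sin(t),0]); Z=np.array([0,0,-1.]); Rt=R.from_matrix(np.c_[X,np.cross(Z,X),Z])
    sh=Rc.inv().apply(np.array([x,y,z])-s['position'])/.25; rv=(Rc.inv()*Rt).as_rotvec()/np.radians(45)
    e=Rc.as_matrix()[:,0]; m=Rt.inv().apply(np.subtract(s['contact_force'],0))
    print('t%.2f'%s['t'],'pos',s['position'].round(4),'yaw %.1f'%np.degrees(np.arctan2(e[1],e[0])),'w %.4f'%s['grip_width'],'grip %.1f'%s['grasp_force'],'F(target axes)',m.round(1))
    print('shift',sh.round(3),'turn',rv.round(3))
def dw(x,y,z,yaw=0):
    "same, in way frame (m), z above table"
    t=np.radians(WY); p=WAY+[np.cos(t)*x-np.sin(t)*y,np.sin(t)*x+np.cos(t)*y]; 
    s=robot.read_state(); q=s['position'][:2]-WAY
    print('way xy',np.round([np.cos(t)*q[0]+np.sin(t)*q[1],-np.sin(t)*q[0]+np.cos(t)*q[1]],4)); d(*p,z,WY+yaw)
E
python3 -c "
from h import *
d(.5,.25,.25,69.35)"
```

```text
t0.98 pos [0.3577 0.473  0.2527] yaw 120.0 w 0.0855 grip 0.0 F(target axes) [ 0.9  0.5 -0.4]
shift [-1.057  0.047  0.017] turn [0.009 0.004 1.125]
```

>>> apply_moves(targets=[-1, 0.05, 0, 0, 0, 1, -1, 0.05, 0, 0, 0, 1, -1, 0.05, 0, 0, 0, 1, -1, 0.05, 0, 0, 0, 1, -1, 0.05, 0, 0, 0, 1, -1, 0.05, 0, 0, 0, 1, -1, 0.05, 0, 0, 0, 1])

```text
t: 1.57
position: [0.4939, 0.2623, 0.2524]
orientation: [0.793, 0.609, 0.001, 0.004]
contact_force: [0.5, -0.4, 0.1]
grip_width: 0.0855
grasp_force: 0.0
```

```bash
python3 -c "
from h import *
d(.4569,-.2323,.2,69.35)"
```

```text
t1.57 pos [0.4939 0.2623 0.2524] yaw 75.0 w 0.0855 grip 0.0 F(target axes) [-0.2  0.6 -0.1]
shift [-1.948  0.369  0.219] turn [0.009 0.004 0.125]
```

>>> apply_moves(targets=[-1, 0.18, 0.1, 0, 0, 0.12, -1, 0.18, 0.1, 0, 0, 0.12, -1, 0.18, 0.1, 0, 0, 0.12, -1, 0.18, 0.1, 0, 0, 0.12, -1, 0.18, 0.1, 0, 0, 0.12, -1, 0.18, 0.1, 0, 0, 0.12, -1, 0.18, 0.1, 0, 0, 0.12])

```text
t: 2.15
position: [0.4703, 0.0104, 0.2266]
orientation: [0.819, 0.574, -0.001, 0.002]
contact_force: [-0.4, -1.1, 0.0]
grip_width: 0.0853
grasp_force: 0.0
```

```bash
python3 -c "
from h import *
d(.4569,-.2323,.12,69.35)"
```

```text
t2.15 pos [0.4703 0.0104 0.2266] yaw 70.0 w 0.0853 grip 0.0 F(target axes) [-1.1  0.  -0. ]
shift [-0.929  0.281  0.43 ] turn [0.002 0.004 0.015]
```

>>> apply_moves(targets=[-0.93, 0.28, 0.3, 0, 0, 0.015, -0.93, 0.28, 0.3, 0, 0, 0.015, -0.93, 0.28, 0.3, 0, 0, 0.015, -0.93, 0.28, 0.3, 0, 0, 0.015, -0.93, 0.28, 0.43, 0, 0, 0.015, -0.93, 0.28, 0.43, 0, 0, 0.015, -0.93, 0.28, 0.43, 0, 0, 0.015, -0.93, 0.28, 0.43, 0, 0, 0.015])

```text
t: 2.82
position: [0.4585, -0.2282, 0.1169]
orientation: [0.821, 0.57, -0.002, -0.0]
contact_force: [-0.4, 0.3, 0.6]
grip_width: 0.0856
grasp_force: 0.0
```

```bash
python3 - <<'E'
from h import *
d(.4569,-.2323,.0235,69.35)
a=imaging.get_image('top')[:,:,::-1]; b=imaging.get_image('side')[:,:,::-1]
W=np.hstack([cv2.resize(a[205:285,330:400],(420,480),interpolation=cv2.INTER_CUBIC),cv2.resize(b[235:315,220:280],(360,480),interpolation=cv2.INTER_CUBIC)])
cv2.imwrite('pics/g1.png',W)
E
```

```text
t2.82 pos [ 0.4585 -0.2282  0.1169] yaw 69.6 w 0.0856 grip 0.0 F(target axes) [ 0.1 -0.4 -0.6]
shift [-0.016  0.     0.374] turn [-0.003  0.003  0.005]
```

View pics/g1.png

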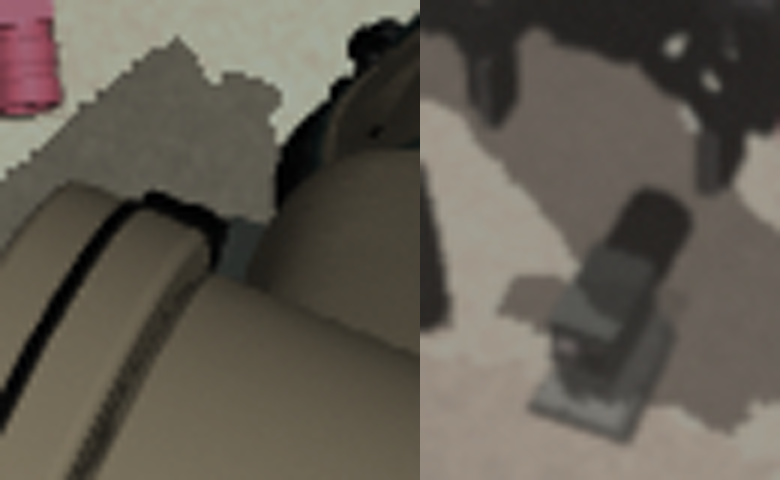

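The side view shows the open fingers straddling the grey box and standing above it. I'll descend and close.

>>> apply_moves(targets=[-0.016, 0, 0.15, 0, 0, 0, -0.016, 0, 0.25, 0, 0, 0, -0.016, 0, 0.33, 0, 0, 0, -0.016, 0, 0.38, 0, 0, 0, -0.016, 0, 0.38, 0, 0, 0, -0.016, 0, 0.38, 0, 0, 0])

```text
t: 3.42
position: [0.4599, -0.2259, 0.0243]
orientation: [0.819, 0.574, 0.0, -0.0]
contact_force: [0.4, -0.7, -0.1]
grip_width: 0.0854
grasp_force: 0.0
```

>>> apply_moves(targets=[0, 0, 0, 0, 0, 0, 0, 0, 0, 0, 0, 0, 0, 0, 0, 0, 0, 0, 0, 0, 0, 0, 0, 0, 0, 0, 0, 0, 0, 0, 0, 0, 0, 0, 0, 0, 0, 0, 0, 0, 0, 0, 0, 0, 0, 0, 0, 0], gripper=1, squeeze=25)

```text
t: 4.08
position: [0.4595, -0.2275, 0.0245]
orientation: [0.819, 0.573, 0.0, 0.0]
contact_force: [-0.1, 0.7, 5.6]
grip_width: 0.0285
grasp_force: 25.9
```

```bash
python3 -c "
from h import *
d(.4569,-.2323,.0235,69.35)"
```

```text
t4.08 pos [ 0.4595 -0.2275  0.0245] yaw 70.0 w 0.0285 grip 25.9 F(target axes) [ 0.7 -0.3 -5.6]
shift [-0.021 -0.003  0.004] turn [ 0.001 -0.     0.013]
```

>>> apply_moves(targets=[0, 0, -0.1, 0, 0, 0, 0, 0, -0.2, 0, 0, 0, 0, 0, -0.3, 0, 0, 0, 0, 0, -0.4, 0, 0, 0, 0, 0, -0.5, 0, 0, 0, 0, 0, -0.55, 0, 0, 0, 0, 0, -0.55, 0, 0, 0], squeeze=35)

```text
t: 4.67
position: [0.4605, -0.2283, 0.1638]
orientation: [0.819, 0.573, 0.001, 0.002]
contact_force: [-0.4, -0.4, -1.7]
grip_width: 0.0285
grasp_force: 36.3
```

```bash
python3 -c "
from h import *
dw(-.088,0,.14)"
```

```text
way xy [-0.373  0.017]
t4.67 pos [ 0.4605 -0.2283  0.1638] yaw 70.0 w 0.0285 grip 36.3 F(target axes) [-0.5 -0.3  1.7]
shift [ 1.135 -0.129  0.094] turn [ 0.006  0.001 -0.219]
```

>>> apply_moves(targets=[0.12, -0.01, 0, 0, 0, -0.03, 0.26, -0.03, 0, 0, 0, -0.06, 0.4, -0.05, 0, 0, 0, -0.1, 0.54, -0.06, 0, 0, 0, -0.14, 0.68, -0.08, 0, 0, 0, -0.18, 0.82, -0.09, 0, 0, 0, -0.22, 0.93, -0.11, 0, 0, 0, -0.22, 1, -0.115, 0, 0, 0, -0.22])

```text
t: 5.33
position: [0.5168, 0.0217, 0.1596]
orientation: [0.765, 0.644, -0.001, -0.002]
contact_force: [0.3, -0.4, -1.8]
grip_width: 0.0287
grasp_force: 36.2
```

```bash
python3 - <<'E'
from h import *
dw(-.095,0,.095)
a=imaging.get_image('top')[:,:,::-1]; b=imaging.get_image('side')[:,:,::-1]
W=np.hstack([cv2.resize(a[160:260,220:320],(390,390),interpolation=cv2.INTER_CUBIC),cv2.resize(b[150:250,235:335],(390,390),interpolation=cv2.INTER_CUBIC)])
cv2.imwrite('pics/g2.png',W)
E
```

```text
way xy [-0.1169  0.0057]
t5.33 pos [0.5168 0.0217 0.1596] yaw 80.1 w 0.0287 grip 36.2 F(target axes) [-0.3  0.4  1.8]
shift [0.087 0.024 0.259] turn [-0.004 -0.002  0.006]
```

View pics/g2.png

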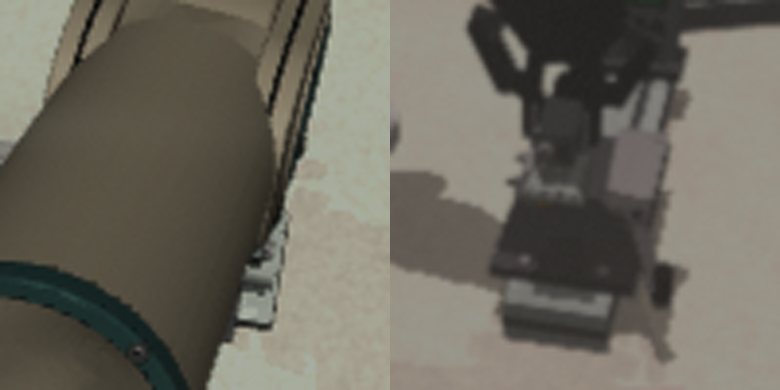

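The side view shows the camera held upright over the bare bed, in line with the way. The arm hides it from the top camera.

>>> apply_moves(targets=[0.03, 0.01, 0.08, 0, 0, 0, 0.06, 0.02, 0.16, 0, 0, 0, 0.087, 0.024, 0.24, 0, 0, 0, 0.087, 0.024, 0.28, 0, 0, 0, 0.087, 0.024, 0.28, 0, 0, 0, 0.087, 0.024, 0.28, 0, 0, 0])

```text
t: 5.93
position: [0.5267, 0.0361, 0.0907]
orientation: [0.767, 0.641, -0.001, -0.0]
contact_force: [-0.1, -0.0, -1.5]
grip_width: 0.0285
grasp_force: 36.1
```

```bash
python3 -c "
from h import *
dw(-.095,0,.0775)"
```

```text
way xy [-0.101  -0.0014]
t5.93 pos [0.5267 0.0361 0.0907] yaw 79.8 w 0.0285 grip 36.1 F(target axes) [-0.1 -0.   1.5]
shift [ 0.024 -0.006  0.053] turn [-0.002  0.002 -0.001]
```

>>> apply_moves(targets=[0.01, -0.006, 0.03, 0, 0, 0, 0.01, -0.006, 0.04, 0, 0, 0, 0.01, -0.006, 0.048, 0, 0, 0, 0.01, -0.006, 0.053, 0, 0, 0, 0.01, -0.006, 0.053, 0, 0, 0])

```text
t: 6.35
position: [0.5265, 0.0402, 0.0781]
orientation: [0.767, 0.642, 0.0, 0.0]
contact_force: [0.1, -0.4, -3.1]
grip_width: 0.0285
grasp_force: 36.2
```

```bash
python3 -c "
from h import *
dw(-.07,0,.0765)
b=imaging.get_image('side')[:,:,::-1]
cv2.imwrite('pics/g3.png',cv2.resize(b[165:245,240:320],(560,560),interpolation=cv2.INTER_CUBIC))
for l in (-30,):
  t=np.radians(WY)
  for x,y,z in((-.053,-.0258,.052),(-.053,.0258,.052),(-.053,0,.052),(-.131,0,.052)):
    p=[*(WAY+[np.cos(t)*x-np.sin(t)*y,np.sin(t)*x+np.cos(t)*y]),z]; print((proj('side',p)[0]-[240,165])*7)"
```

```text
way xy [-0.097  -0.0006]
t6.35 pos [0.5265 0.0402 0.0781] yaw 79.8 w 0.0285 grip 36.2 F(target axes) [-0.4  0.2  3.1]
shift [ 0.108 -0.002  0.007] turn [ 0. -0.  0.]
[361.56569898 278.1666582 ]
[246.67783011 261.98798042]
[303.94987778 270.05311397]
[268.68224858 383.56087056]
```

View pics/g3.png

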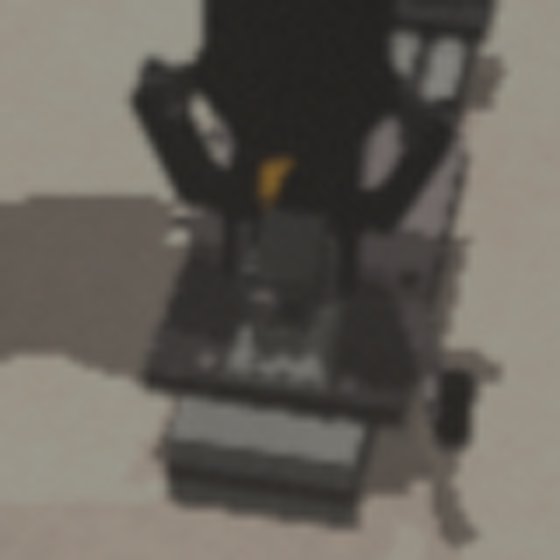

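The side crop shows the foot just above the bare bed, with its back at about (278,378) near the bed edge and roughly centred. Next I'll slide it in and watch the forces.

>>> apply_moves(targets=[0.03, -0.002, 0.004, 0, 0, 0, 0.06, -0.002, 0.004, 0, 0, 0, 0.09, -0.002, 0.004, 0, 0, 0, 0.12, -0.002, 0.004, 0, 0, 0, 0.15, -0.002, 0.004, 0, 0, 0, 0.18, -0.002, 0.004, 0, 0, 0, 0.2, -0.002, 0.004, 0, 0, 0, 0.2, -0.002, 0.004, 0, 0, 0])

```text
t: 7.07
position: [0.535, 0.0916, 0.0769]
orientation: [0.766, 0.643, 0.0, -0.0]
contact_force: [-0.5, -0.3, -2.8]
grip_width: 0.0286
grasp_force: 36.2
```

```bash
python3 -c "
from h import *
dw(-.03,0,.0765)"
```

```text
way xy [-0.045   0.0002]
t7.07 pos [0.535  0.0916 0.0769] yaw 80.0 w 0.0286 grip 36.2 F(target axes) [-0.3 -0.4  2.8]
shift [0.06  0.001 0.002] turn [-0.    -0.001  0.004]
```

>>> apply_moves(targets=[0.01, 0, 0.002, 0, 0, 0, 0.02, 0, 0.003, 0, 0, 0, 0.03, 0, 0.003, 0, 0, 0, 0.04, 0, 0.003, 0, 0, 0, 0.05, 0, 0.003, 0, 0, 0, 0.06, 0, 0.003, 0, 0, 0, 0.07, 0, 0.003, 0, 0, 0, 0.075, 0, 0.003, 0, 0, 0])

```text
t: 7.73
position: [0.5384, 0.1083, 0.0765]
orientation: [0.767, 0.642, 0.0, 0.0]
contact_force: [-0.4, 0.2, 2.5]
grip_width: 0.0284
grasp_force: 36.9
```

>>> apply_moves(targets=[0.01, 0, 0, 0, 0, 0, 0.018, 0, 0, 0, 0, 0, 0.026, 0, 0, 0, 0, 0, 0.032, 0, 0, 0, 0, 0, 0.032, 0, 0, 0, 0, 0])

```text
t: 8.15
position: [0.5399, 0.1163, 0.0765]
orientation: [0.767, 0.642, 0.0, 0.0]
contact_force: [-0.6, -1.3, 4.7]
grip_width: 0.0284
grasp_force: 37.2
```

```bash
python3 -c "
from h import *
dw(-.0,0,.0765)"
```

```text
way xy [-0.0198 -0.0002]
t8.15 pos [0.5399 0.1163 0.0765] yaw 79.9 w 0.0284 grip 37.2 F(target axes) [-1.4 -0.4 -4.7]
shift [ 0.079 -0.001  0.   ] turn [ 0.001 -0.     0.001]
```

>>> apply_moves(targets=[0.005, 0, 0, 0, 0, 0, 0.01, 0, 0, 0, 0, 0, 0.015, 0, 0, 0, 0, 0, 0.02, 0, 0, 0, 0, 0, 0.02, 0, 0, 0, 0, 0])

```text
t: 8.57
position: [0.5407, 0.121, 0.0765]
orientation: [0.767, 0.642, 0.0, 0.0]
contact_force: [-0.9, -2.0, 5.4]
grip_width: 0.0283
grasp_force: 37.3
```

>>> apply_moves(targets=[0.005, 0, 0, 0, 0, 0, 0.01, 0, 0, 0, 0, 0, 0.015, 0, 0, 0, 0, 0, 0.02, 0, 0, 0, 0, 0, 0.02, 0, 0, 0, 0, 0])

```text
t: 8.98
position: [0.5416, 0.1259, 0.0765]
orientation: [0.767, 0.642, 0.0, 0.0]
contact_force: [-0.1, -2.2, 6.0]
grip_width: 0.0284
grasp_force: 37.3
```

```bash
python3 -c "
from h import *
dw(-.0,0,.0765)"
```

```text
way xy [-0.01   -0.0002]
t8.98 pos [0.5416 0.1259 0.0765] yaw 79.9 w 0.0284 grip 37.3 F(target axes) [-2.2  0.3 -6. ]
shift [ 0.04  -0.001  0.   ] turn [ 0.001 -0.     0.001]
```

>>> apply_moves(targets=[0.005, 0, 0, 0, 0, 0, 0.01, 0, 0, 0, 0, 0, 0.014, 0, 0, 0, 0, 0, 0.014, 0, 0, 0, 0, 0])

```text
t: 9.32
position: [0.5422, 0.1293, 0.0765]
orientation: [0.767, 0.642, 0.0, 0.0]
contact_force: [-0.3, -1.6, 5.8]
grip_width: 0.0285
grasp_force: 37.3
```

>>> apply_moves(targets=[0.005, 0, 0, 0, 0, 0, 0.01, 0, 0, 0, 0, 0, 0.014, 0, 0, 0, 0, 0, 0.014, 0, 0, 0, 0, 0])

```text
t: 9.65
position: [0.5429, 0.1327, 0.0766]
orientation: [0.767, 0.642, 0.0, 0.0]
contact_force: [-0.0, -1.4, 3.4]
grip_width: 0.0286
grasp_force: 37.2
```

```bash
python3 -c "
from h import *
dw(-.0,0,.0765)"
```

```text
way xy [-0.0031 -0.0004]
t9.65 pos [0.5429 0.1327 0.0766] yaw 79.9 w 0.0286 grip 37.2 F(target axes) [-1.4  0.2 -3.4]
shift [ 0.012 -0.002  0.   ] turn [ 0.001 -0.     0.001]
```

>>> apply_moves(targets=[0.005, 0, 0, 0, 0, 0, 0.01, 0, 0, 0, 0, 0, 0.014, 0, 0, 0, 0, 0, 0.014, 0, 0, 0, 0, 0])

```text
t: 9.98
position: [0.5437, 0.1361, 0.0765]
orientation: [0.767, 0.642, 0.0, 0.0]
contact_force: [0.7, -2.1, 5.0]
grip_width: 0.0283
grasp_force: 37.2
```

>>> apply_moves(targets=[0.005, 0, 0, 0, 0, 0, 0.01, 0, 0, 0, 0, 0, 0.014, 0, 0, 0, 0, 0, 0.014, 0, 0, 0, 0, 0])

```text
t: 10.32
position: [0.5439, 0.1368, 0.0765]
orientation: [0.767, 0.641, -0.001, 0.001]
contact_force: [-0.6, -8.1, 6.0]
grip_width: 0.0281
grasp_force: 37.5
```

```bash
python3 -c "
from h import *
dw(-.0,0,.0765)"
```

```text
way xy [ 0.0012 -0.0007]
t10.32 pos [0.5439 0.1368 0.0765] yaw 79.8 w 0.0281 grip 37.5 F(target axes) [-8.1  0.8 -6. ]
shift [-0.005 -0.003  0.   ] turn [ 0.001  0.004 -0.001]
```

It binds at TCP x of about +1 mm in the way frame, with 8 N and almost no side force. I'll let go.

>>> apply_moves(targets=[0, 0, 0, 0, 0, 0, 0, 0, 0, 0, 0, 0, 0, 0, 0, 0, 0, 0, 0, 0, 0, 0, 0, 0, 0, 0, 0, 0, 0, 0, 0, 0, 0, 0, 0, 0], gripper=-1)

```text
t: 10.82
position: [0.5436, 0.14, 0.0762]
orientation: [0.767, 0.642, -0.0, -0.0]
contact_force: [1.0, -0.4, 0.7]
grip_width: 0.0852
grasp_force: 0.0
```

>>> apply_moves(targets=[0, 0, -0.15, 0, 0, 0, 0, 0, -0.3, 0, 0, 0, -0.05, 0, -0.36, 0, 0, 0, -0.15, 0, -0.36, 0, 0, 0, -0.3, 0, -0.36, 0, 0, 0, -0.36, 0, -0.36, 0, 0, 0, -0.36, 0, -0.36, 0, 0, 0], gripper=1)

```text
t: 11.4
position: [0.5271, 0.046, 0.1669]
orientation: [0.769, 0.639, -0.001, 0.001]
contact_force: [-0.9, 0.5, 0.4]
grip_width: 0.0006
grasp_force: 0.0
```

```bash
python3 - <<'E'
from h import *
dw(-.075,0,.095)
a=imaging.get_image('top')[:,:,::-1]; b=imaging.get_image('side')[:,:,::-1]
W=np.hstack([cv2.resize(a[160:260,200:300],(390,390),interpolation=cv2.INTER_CUBIC),cv2.resize(b[140:240,235:335],(390,390),interpolation=cv2.INTER_CUBIC)])
cv2.imwrite('pics/g4.png',W)
E
```

```text
way xy [-0.0913 -0.0001]
t11.40 pos [0.5271 0.046  0.1669] yaw 79.5 w 0.0006 grip 0.0 F(target axes) [ 0.4 -1.  -0.4]
shift [ 0.066 -0.001  0.288] turn [ 0.001  0.003 -0.008]
```

View pics/g4.png

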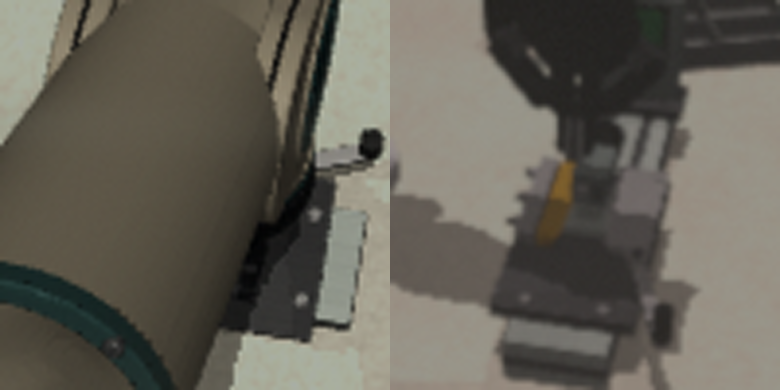

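The side view shows the camera upright and in line between the gib and the jaw. I'll bring the shut fingers down behind the box for the push.

>>> apply_moves(targets=[0.1, 0, 0.1, 0, 0, -0.008, 0.13, 0, 0.2, 0, 0, -0.008, 0.13, 0, 0.3, 0, 0, -0.008, 0.13, 0, 0.32, 0, 0, -0.008, 0.13, 0, 0.32, 0, 0, -0.008], squeeze=40)

```text
t: 11.92
position: [0.5323, 0.0841, 0.0846]
orientation: [0.764, 0.645, -0.002, -0.001]
contact_force: [0.6, 0.0, 0.1]
grip_width: -0.0002
grasp_force: 0.0
```

```bash
python3 -c "
from h import *
dw(-.037,0,.087)"
```

```text
way xy [-0.0528  0.0015]
t11.92 pos [0.5323 0.0841 0.0846] yaw 80.3 w -0.0002 grip 0.0 F(target axes) [ 0.1  0.6 -0.1]
shift [ 0.063  0.007 -0.01 ] turn [-0.005  0.001  0.011]
```

>>> apply_moves(targets=[0.01, 0.007, -0.01, 0, 0, 0.01, 0.02, 0.007, -0.01, 0, 0, 0.01, 0.028, 0.007, -0.01, 0, 0, 0.01, 0.036, 0.007, -0.01, 0, 0, 0.01, 0.044, 0.007, -0.01, 0, 0, 0.01, 0.048, 0.007, -0.01, 0, 0, 0.01, 0.048, 0.007, -0.01, 0, 0, 0.01])

```text
t: 12.5
position: [0.5375, 0.0949, 0.0891]
orientation: [0.767, 0.641, 0.0, -0.0]
contact_force: [0.2, 0.8, 0.2]
grip_width: 0.0003
grasp_force: 0.0
```

>>> apply_moves(targets=[0.004, 0, 0, 0, 0, 0, 0.008, 0, 0, 0, 0, 0, 0.012, 0, 0, 0, 0, 0, 0.012, 0, 0, 0, 0, 0])

```text
t: 12.83
position: [0.5379, 0.0975, 0.0888]
orientation: [0.767, 0.641, -0.0, -0.0]
contact_force: [-0.1, -0.3, 0.4]
grip_width: -0.0003
grasp_force: 0.0
```

```bash
python3 -c "
from h import *
dw(-.037,0,.087)"
```

```text
way xy [-0.0386 -0.0017]
t12.83 pos [0.5379 0.0975 0.0888] yaw 79.8 w -0.0003 grip 0.0 F(target axes) [-0.3 -0.1 -0.4]
shift [ 0.006 -0.007  0.007] turn [-0.     0.    -0.001]
```

>>> apply_moves(targets=[0.004, -0.004, 0, 0, 0, 0, 0.008, -0.004, 0, 0, 0, 0, 0.012, -0.004, 0, 0, 0, 0, 0.012, -0.004, 0, 0, 0, 0])

```text
t: 13.17
position: [0.5377, 0.0978, 0.0889]
orientation: [0.768, 0.64, -0.001, 0.001]
contact_force: [0.3, -5.8, 1.6]
grip_width: -0.0002
grasp_force: 3.0
```

>>> apply_moves(targets=[0.004, 0, 0, 0, 0, 0, 0.008, 0, 0, 0, 0, 0, 0.012, 0, 0, 0, 0, 0, 0.012, 0, 0, 0, 0, 0])

```text
t: 13.5
position: [0.5377, 0.0979, 0.0889]
orientation: [0.769, 0.64, -0.002, 0.002]
contact_force: [-0.5, -11.5, 2.8]
grip_width: -0.0001
grasp_force: 5.7
```

```bash
python3 -c "
from h import *
dw(-.037,0,.087)"
```

```text
way xy [-0.0382 -0.0014]
t13.50 pos [0.5377 0.0979 0.0889] yaw 79.5 w -0.0001 grip 5.7 F(target axes) [-11.4   1.5  -2.8]
shift [ 0.005 -0.005  0.008] turn [ 0.001  0.008 -0.006]
```

>>> apply_moves(targets=[0.003, 0, 0, 0, 0, 0, 0.006, 0, 0, 0, 0, 0, 0.008, 0, 0, 0, 0, 0, 0.008, 0, 0, 0, 0, 0, 0.008, 0, 0, 0, 0, 0, 0.008, 0, 0, 0, 0, 0])

```text
t: 14.0
position: [0.5377, 0.0981, 0.0889]
orientation: [0.769, 0.639, -0.003, 0.003]
contact_force: [-1.7, -15.1, 3.1]
grip_width: -0.0002
grasp_force: 7.5
```

```bash
python3 -c "
from h import *
dw(-.037,0,.087)"
```

```text
way xy [-0.0381 -0.0014]
t14.00 pos [0.5377 0.0981 0.0889] yaw 79.5 w -0.0002 grip 7.5 F(target axes) [-15.1   1.   -3.1]
shift [ 0.004 -0.005  0.008] turn [ 0.001  0.01  -0.008]
```

A steady 15 N and no slip. Now I'll back off and go over to the catch knob.

>>> apply_moves(targets=[-0.02, 0, 0, 0, 0, 0, -0.05, 0, 0, 0, 0, 0, -0.1, 0, 0, 0, 0, 0, -0.14, 0, -0.1, 0, 0, 0, -0.2, 0.05, -0.25, 0, 0, 0, -0.3, 0.15, -0.3, 0, 0, 0, -0.4, 0.25, -0.3, 0, 0, 0, -0.4, 0.25, -0.3, 0, 0, 0], gripper=1)

```text
t: 14.67
position: [0.5866, -0.0125, 0.1662]
orientation: [0.77, 0.638, 0.002, 0.005]
contact_force: [-0.2, -0.4, 1.2]
grip_width: 0.0001
grasp_force: 0.0
```

```bash
python3 - <<'E'
from h import *
dw(-.150,-.0805,.12)
print(at('side',(305,222),.078))
E
```

```text
way xy [-0.1383 -0.069 ]
t14.67 pos [ 0.5866 -0.0125  0.1662] yaw 79.3 w 0.0001 grip 0.0 F(target axes) [-0.4 -0.2 -1.2]
shift [-0.046  0.045  0.185] turn [ 0.012  0.005 -0.011]
[ 0.59534849 -0.02915997  0.078     ]
```

>>> apply_moves(targets=[-0.046, 0.045, 0, 0.012, 0.005, -0.011, -0.046, 0.045, 0, 0.012, 0.005, -0.011, -0.046, 0.045, 0, 0.012, 0.005, -0.011, -0.046, 0.045, 0.1, 0.012, 0.005, -0.011, -0.046, 0.045, 0.18, 0.012, 0.005, -0.011, -0.046, 0.045, 0.18, 0.012, 0.005, -0.011, -0.046, 0.045, 0.18, 0.012, 0.005, -0.011], gripper=-1)

```text
t: 15.25
position: [0.5896, -0.0161, 0.118]
orientation: [0.764, 0.645, -0.002, -0.006]
contact_force: [0.3, 0.2, -0.2]
grip_width: 0.0832
grasp_force: 0.0
```

```bash
python3 - <<'E'
from h import *
dw(-.150,-.0805,.068)
a=imaging.get_image('top')[:,:,::-1]; b=imaging.get_image('side')[:,:,::-1]
W=np.hstack([cv2.resize(a[160:260,220:320],(390,390),interpolation=cv2.INTER_CUBIC),cv2.resize(b[150:250,235:335],(390,390),interpolation=cv2.INTER_CUBIC)])
cv2.imwrite('pics/g5.png',W)
E
```

```text
way xy [-0.1413 -0.0726]
t15.25 pos [ 0.5896 -0.0161  0.118 ] yaw 80.3 w 0.0832 grip 0.0 F(target axes) [0.2 0.3 0.2]
shift [-0.036  0.034  0.199] turn [-0.016 -0.005  0.011]
```

View pics/g5.png

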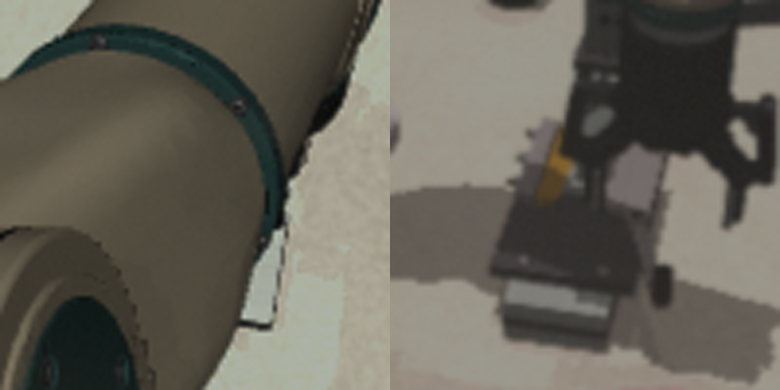

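The side view shows the open fingers on either side of the knob (around (662,285)) and still above it.

>>> apply_moves(targets=[-0.036, 0.034, 0, -0.01, 0, 0.005, -0.036, 0.034, 0.05, -0.01, 0, 0.005, -0.036, 0.034, 0.12, -0.01, 0, 0.005, -0.036, 0.034, 0.18, -0.01, 0, 0.005, -0.036, 0.034, 0.195, -0.01, 0, 0.005, -0.036, 0.034, 0.195, -0.01, 0, 0.005])

```text
t: 15.85
position: [0.5968, -0.0278, 0.0687]
orientation: [0.766, 0.643, 0.0, -0.003]
contact_force: [-0.6, -0.1, -0.1]
grip_width: 0.0853
grasp_force: 0.0
```

```bash
python3 -c "
from h import *
dw(-.150,-.0805,.068)"
```

```text
way xy [-0.1516 -0.0817]
t15.85 pos [ 0.5968 -0.0278  0.0687] yaw 80.0 w 0.0853 grip 0.0 F(target axes) [-0.2 -0.6  0.1]
shift [ 0.006 -0.005  0.003] turn [-0.005 -0.004  0.004]
```

>>> apply_moves(targets=[0.006, -0.005, 0, 0, 0, 0, 0.006, -0.005, 0, 0, 0, 0, 0.006, -0.005, 0, 0, 0, 0, 0.006, -0.005, 0, 0, 0, 0, 0.006, -0.005, 0, 0, 0, 0, 0.006, -0.005, 0, 0, 0, 0, 0.006, -0.005, 0, 0, 0, 0, 0.006, -0.005, 0, 0, 0, 0], gripper=1, squeeze=25)

```text
t: 16.52
position: [0.5967, -0.0256, 0.0703]
orientation: [0.766, 0.643, 0.001, -0.002]
contact_force: [-0.9, 1.0, 3.0]
grip_width: 0.0145
grasp_force: 24.7
```

```bash
python3 -c "
from h import *
dw(-.150,-.0805,.068)
pv=np.array([-61.5,-46]); q0=1.94
k0=pv+95*np.array([-np.sin(q0),np.cos(q0)])
for q in np.r_[1.7:0:8j,0.,-.02]:
  k=pv+95*np.array([-np.sin(q),np.cos(q)])-k0; print(round(q,2),(k*[1,-1]/250).round(3))"
```

```text
way xy [-0.1494 -0.0813]
t16.52 pos [ 0.5967 -0.0256  0.0703] yaw 80.0 w 0.0145 grip 24.7 F(target axes) [ 0.8 -1.1 -3. ]
shift [-0.003 -0.003  0.009] turn [-0.002 -0.005  0.005]
1.7 [-0.022 -0.088]
1.46 [-0.023 -0.18 ]
1.21 [-0.002 -0.27 ]
0.97 [ 0.041 -0.351]
0.73 [ 0.101 -0.421]
0.49 [ 0.177 -0.473]
0.24 [ 0.263 -0.506]
0.0 [ 0.354 -0.517]
0.0 [ 0.354 -0.517]
-0.02 [ 0.362 -0.517]
```

>>> apply_moves(targets=[-0.014, -0.044, 0, 0, 0, 0, -0.022, -0.088, 0, 0, 0, 0, -0.025, -0.134, 0, 0, 0, 0, -0.023, -0.18, 0, 0, 0, 0, -0.015, -0.226, 0, 0, 0, 0, -0.002, -0.27, 0, 0, 0, 0, 0.018, -0.312, 0, 0, 0, 0, 0.041, -0.351, 0, 0, 0, 0])

```text
t: 17.18
position: [0.5118, -0.0028, 0.0704]
orientation: [0.767, 0.642, 0.001, -0.0]
contact_force: [0.2, -4.5, 1.8]
grip_width: 0.0148
grasp_force: 24.8
```

```bash
python3 -c "
from h import *
dw(-.0615,.049,.070)"
```

```text
way xy [-0.142   0.0064]
t17.18 pos [ 0.5118 -0.0028  0.0704] yaw 79.8 w 0.0148 grip 24.8 F(target axes) [-4.4  1.  -1.8]
shift [ 0.322 -0.17   0.002] turn [ 0.    -0.002  0.   ]
```

>>> apply_moves(targets=[0.03, -0.038, 0, 0, 0, 0, 0.06, -0.07, 0, 0, 0, 0, 0.097, -0.1, 0, 0, 0, 0, 0.136, -0.122, 0, 0, 0, 0, 0.178, -0.141, 0, 0, 0, 0, 0.222, -0.155, 0, 0, 0, 0, 0.268, -0.163, 0, 0, 0, 0, 0.3, -0.166, 0, 0, 0, 0])

```text
t: 17.85
position: [0.4842, 0.0829, 0.0704]
orientation: [0.765, 0.644, 0.001, -0.002]
contact_force: [2.0, -2.2, 0.1]
grip_width: 0.0149
grasp_force: 24.7
```

```bash
python3 -c "
from h import *
dw(-.0615,.049,.070)"
```

```text
way xy [-0.0625  0.0487]
t17.85 pos [0.4842 0.0829 0.0704] yaw 80.2 w 0.0149 grip 24.7 F(target axes) [-1.8  2.4 -0.1]
shift [ 0.004 -0.001  0.002] turn [-0.002 -0.006  0.007]
```

Nearly shut. I'll press gently on to the stop.

>>> apply_moves(targets=[0.006, 0, 0, 0, 0, 0, 0.012, 0, 0, 0, 0, 0, 0.018, 0, 0, 0, 0, 0, 0.02, 0, 0, 0, 0, 0, 0.02, 0, 0, 0, 0, 0])

```text
t: 18.27
position: [0.4845, 0.0849, 0.0704]
orientation: [0.766, 0.643, 0.001, -0.002]
contact_force: [0.0, -3.4, 1.2]
grip_width: 0.0153
grasp_force: 24.8
```

```bash
python3 -c "
from h import *
dw(-.0615,.049,.070)"
```

```text
way xy [-0.0605  0.0487]
t18.27 pos [0.4845 0.0849 0.0704] yaw 80.0 w 0.0153 grip 24.8 F(target axes) [-3.3  0.6 -1.2]
shift [-0.004 -0.001  0.002] turn [-0.003 -0.004  0.003]
```

>>> apply_moves(targets=[0.006, 0, 0, 0, 0, 0, 0.012, 0, 0, 0, 0, 0, 0.014, 0, 0, 0, 0, 0, 0.014, 0, 0, 0, 0, 0])

```text
t: 18.6
position: [0.4851, 0.0887, 0.0704]
orientation: [0.766, 0.643, 0.001, -0.002]
contact_force: [-0.9, -3.6, -0.2]
grip_width: 0.0147
grasp_force: 24.8
```

```bash
python3 -c "
from h import *
dw(-.0615,.049,.070)"
```

```text
way xy [-0.0566  0.0488]
t18.60 pos [0.4851 0.0887 0.0704] yaw 80.0 w 0.0147 grip 24.8 F(target axes) [-3.7 -0.2  0.2]
shift [-0.02  -0.001  0.002] turn [-0.003 -0.004  0.004]
```

>>> apply_moves(targets=[0.006, 0, 0, 0, 0, 0, 0.012, 0, 0, 0, 0, 0, 0.014, 0, 0, 0, 0, 0, 0.014, 0, 0, 0, 0, 0])

```text
t: 18.93
position: [0.4851, 0.0889, 0.0703]
orientation: [0.767, 0.642, -0.001, -0.001]
contact_force: [-1.1, -10.4, 1.6]
grip_width: 0.0149
grasp_force: 24.9
```

```bash
python3 -c "
from h import *
dw(-.0615,.049,.070)
a=imaging.get_image('top')[:,:,::-1]; b=imaging.get_image('side')[:,:,::-1]
W=np.hstack([cv2.resize(a[160:260,220:320],(390,390),interpolation=cv2.INTER_CUBIC),cv2.resize(b[165:235,245:315],(390,390),interpolation=cv2.INTER_CUBIC)])
cv2.imwrite('pics/g6.png',W)"
```

```text
way xy [-0.0564  0.0488]
t18.93 pos [0.4851 0.0889 0.0703] yaw 79.9 w 0.0149 grip 24.9 F(target axes) [-10.5   0.8  -1.6]
shift [-0.02  -0.001  0.001] turn [-0.003  0.     0.001]
```

View pics/g6.png

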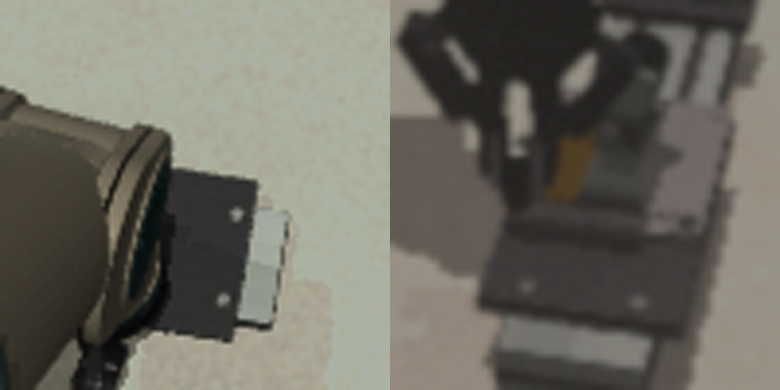

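The catch is hard against its stop: 10 N with no further motion. The side view shows the arm lying across the mouth. I'll release and lift off.

>>> apply_moves(targets=[0, 0, 0, 0, 0, 0, 0, 0, 0, 0, 0, 0, 0, 0, 0, 0, 0, 0, 0, 0, 0, 0, 0, 0, 0, 0, 0, 0, 0, 0, 0, 0, 0, 0, 0, 0], gripper=-1)

```text
t: 19.53
position: [0.4862, 0.093, 0.0705]
orientation: [0.766, 0.643, 0.001, -0.002]
contact_force: [-0.0, -0.3, 0.0]
grip_width: 0.0846
grasp_force: 0.0
```

>>> apply_moves(targets=[0, 0, -0.1, 0, 0, 0, 0, 0, -0.2, 0, 0, 0, 0, 0, -0.35, 0, 0, 0, 0, 0, -0.5, 0, 0, 0, 0, 0.1, -0.6, 0, 0, 0, -0.2, 0.2, -0.6, 0, 0, 0, -0.6, 0.2, -0.6, 0, 0, 0, -1, 0.2, -0.6, 0, 0, 0])

```text
t: 20.2
position: [0.5129, -0.0357, 0.2206]
orientation: [0.765, 0.644, 0.002, -0.001]
contact_force: [0.4, -0.8, 0.1]
grip_width: 0.0856
grasp_force: 0.0
```

>>> apply_moves(targets=[-0.5, 0, 0, 0, 0, 0, -0.6, 0, 0, 0, 0, 0, -0.8, 0, 0, 0, 0, 0, -0.8, 0, 0, 0, 0, 0, -0.8, 0, 0, 0, 0, 0, -0.8, 0, 0, 0, 0, 0, -0.8, 0, 0, 0, 0, 0])

```text
t: 20.78
position: [0.4761, -0.2343, 0.2193]
orientation: [0.767, 0.641, 0.001, -0.002]
contact_force: [0.2, 0.4, 0.9]
grip_width: 0.0856
grasp_force: 0.0
```

```bash
python3 - <<'E'
from h import *
dw(-.0615,.049,.070)
a=imaging.get_image('top')[:,:,::-1]; b=imaging.get_image('side')[:,:,::-1]
W=np.hstack([cv2.resize(a[170:260,200:310],(476,390),interpolation=cv2.INTER_CUBIC),cv2.resize(b[165:235,245:300],(306,390),interpolation=cv2.INTER_CUBIC)])
cv2.imwrite('pics/g7.png',W)
E
```

```text
way xy [-0.3761  0.0006]
t20.78 pos [ 0.4761 -0.2343  0.2193] yaw 79.7 w 0.0856 grip 0.0 F(target axes) [ 0.4  0.2 -0.9]
shift [ 1.256 -0.194  0.602] turn [-0.002 -0.004 -0.002]
```

View pics/g7.png

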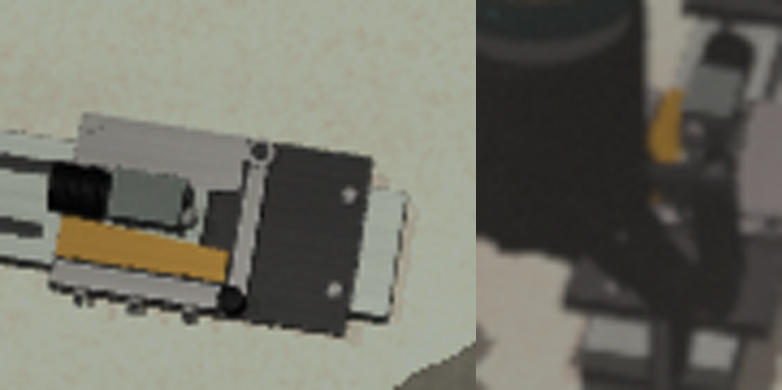

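The top view shows the camera seated in line and the catch shut straight across the mouth: pivot at (260,152), knob at (232,300). I'm handing in.

```bash
python3 -c "
from bench import robot
print(robot.job_done())"
```

```text
the job is handed in; nothing more can be done
None
```

The inspection camera is wedged in the dovetail way after a 15 N push on its back, the catch is shut against its stop, and the job was handed in at about 21 s with no verdict returned; the bystanders were not approached, though I did not re-check them at the end.

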